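# Load a pod and hold the brew lever half-way

### The arm

A 7-joint arm with a two-finger parallel gripper is mounted at the origin on the work surface. World frame = base frame: x ahead of the robot, y to its left, z up, the work surface at z = 0. Lengths are in m, angles in rad, forces in N, time in s.
With the tool pointing down it reaches from about 0.425 to 0.875 m from the base axis. Payload 8.4 kg.
Tool frame: the origin (TCP) lies midway between the tips of the shut fingers; the grasp point (between the pads) lies 19 mm behind it; z points along the fingers, y is the line along which they close (so a half turn about z gives the same grasp; the last joint's range is limited). The gripper opens to 85 mm and grips with 20 to 120 N. Pads are 22 mm wide; open, the fingers measure 114 mm over their backs; the gripper's body (76 mm by 85 mm) begins 54 mm behind the grasp point. The pads swing forward as they close: fully open they stand 13 mm farther back than shut.
Start: joints at [-1.398, 0.333, 0.04, 1.465, -0.013, 1.343, -0.059], TCP at [0.175, 0.626, 0.231] pointing down, gripper open.
Joint ranges: [-2.58, 2.58], [-0.38, 2.09], [-1.3, 1.39], [0.25, 2.4], [-1.5, 4.64], [0.08, 2.09], [-2.65, 2.65]. Speed limits (rad/s): [2.22, 2.22, 2.79, 2.79, 3.14, 3.14, 3.14].

### API

Orientations are given as a unit quaternion [x, y, z, w].
In Python, from rig import state, imaging, env gives the robot as it stands.
- The arm moves only by the shell command python3 -m pendant 'ROWS' [FORCE]. ROWS is rows parted by semicolons, their numbers by spaces, 1 to 20 of them, each of 7 numbers: dx, dy, dz in m, then a rotation vector rx, ry, rz in rad, then the finger opening in m; each row shifts and turns the commanded pose from where the row before left it, along the tool's axes as they then stand; what a row does not reach is not made up. A row lasts 1/12 s, in which the tool goes at most 0.0417 m and 0.125 rad, less where a joint would pass 70% of its speed; a pose out of reach is approached as far as the arm can. The fingers move at their own pace and stop on an object; FORCE is the grip in N (left out, the last holds). Time passes only in rows, so rows that do not move let the fingers close. It prints the time, the measured TCP pose, the force, the opening and the grip force at its end.
- state(): the state, without advancing time (a new reading comes with each control period).
- imaging.read_camera(name): name is "side" or "top" or "wrist"; returns a dict with "img" (420x560x3 uint8, blue, green, red), "fx", "fy", "cx", "cy" (pixels), "camera_from_world" (4x4, takes a point from world to camera coordinates). Camera axes: x right, y up, looking along -z (the intrinsics and any distortion apply to the point x, -y, -z); pixel columns grow to the right and rows downward; lengths in m; the calibration is good to about 2 mm. A picture is of the moment at which its call begins. There is no depth.
- env.close_job(): hands the job in; it is judged then, once.
The state is a dict: "clock": time; "qpos": joint angles; "qvel": joint speeds; "tau": joint torques, N m; "eef_pos": TCP position; "ee_rot": TCP orientation; "wrist_force": force on the tool from outside, world axes, zero at the start; "moment": the same for the moment, N m; "width": finger opening in m; "finger_force": force on a finger pad.
Only numpy, scipy, OpenCV 4.12 (cv2) and the standard library are available. Lean on these libraries where they do the work, as an engineer would, in place of code of your own. Each camera call takes 0.05 s, during which the arm holds its last target. There are 200 camera calls.

### The job

Make a coffee start pre-brewing: put the tall pod from the wooden tray upright into the round well on top of the pod machine and press it down until its top is flush with the machine's top. Only then press the sprung brew lever with the fingertips to half-way down, where it lies level, never down to its stop, and keep holding it there: the program finishes while still holding the lever level. Leave the cup, the two short pods and the other things on the worktop where they are.

Things in the scene. Friction and masses are not known exactly. Their poses are not given: they have to be found in the camera images.
- tall_pod: The coffee pod to load: a plain solid aluminium cylinder 46 mm in diameter and 50 mm tall, its lower edge tapered over 5 mm to 38 mm, 30 g, standing upright on the tray among two short pods of the same diameter and metal. Origin at the centre of its underside, z up along its axis.
- pod_top (a point): Centre of the tall pod's top face, 50 mm above the pod's origin.
- short_pod_a: Short pod, same aluminium and diameter (46 mm) but only 26 mm tall; leave alone. Origin at the centre of its underside.
- short_pod_b: The other short pod, 46 mm in diameter and 26 mm tall; leave alone. Origin at the centre of its underside.
- pod_tray: Square wooden tray, fixed, 210 x 210 mm, floor 5 mm thick, rim 5 mm wide and 14 mm high above the worktop. The three pods stand on it in a triangle, centres at least 95 mm apart, in any arrangement. Origin at the centre of its underside.
- machine: Low pod machine, fixed: body 170 mm deep (its x) by 220 mm wide (its y), flat top 110 mm above the worktop. Its front (-x) roughly faces the robot, with spout, drip tray (to 185 mm in front of the origin) and cup; a tank 105 mm high reaches 140 mm behind the origin. Origin: centre of the body's underside, z up. Round well on its +y half, brew lever on its -y half.
- well (a point): Centre of the well's mouth, level with the machine's top, at (0, 55, 110) mm in its frame. Well 49 mm in diameter (pod 46), 3 mm chamfer. A piston inside starts 28 mm down, so a pod put in stands 22 mm proud; pushing the pod with 7 to 10 N slides the piston 22 mm to a firm stop, where the pod is flush. The piston has no spring: it stays where it is left.
- lever (a joint): Angle of the brew lever (rad): 0 = released, sprung up, free end 0.25 rad above level; 0.25 = half-way, lever level; 0.50 = bottom stop. Spring-loaded: it returns to 0 when let go; pressing at the pad takes about 3 N to start, 6.5 N half-way, 10 N at the stop.
- lever_pad (a point): Centre of the top of the lever's press pad: a black pad 40 x 36 mm, 12 mm thick, 85 mm from the hinge at the free end of a steel arm. It moves with the lever: about 172 mm above the worktop when released, 151 mm when level (21 mm down), 130 mm at the bottom stop.
- lever_hinge (a point): Centre of the lever's hinge, at (60, -55, 145) mm in the machine's frame, between two upright cheeks that stand 50 mm above the machine's top. The lever points from here to the machine's front (-x of the machine); its axis lies along the machine's y.
- cup: White espresso cup, 60 mm across, 50 mm tall, standing on the drip tray under the spout. Leave alone. Origin at the centre of its underside.
- jar: Amber glass jar with wooden lid, 68 mm across, 85 mm tall. Leave alone. Origin at the centre of its underside.
- mug: White mug, 80 mm across, 90 mm tall. Leave alone. Origin at the centre of its underside.
- spoon: Steel spoon 150 mm long lying on the worktop. Leave alone. Its origin lies under its middle.
- grinder: Dark wooden pepper grinder, 52 mm across, 115 mm tall. Leave alone. Origin at the centre of its underside.
Things that resemble listed ones, but are neither listed nor needed, are in the scene too. What is shaped like the tall_pod but blue, pink or turquoise is not meant.

How it is judged:
By the outcome, as a careful person would: the job done as asked, in the order asked, and still so for the second after the job is handed in, while the arm keeps its last pose, push and grip.
It also fails if it takes over 58 s, if anything falls off the work surface, if the arm or the gripper's body presses on something with over 40 N, if the wrist force passes 120 N, or if a joint passes its speed limit or range.

## Working session

There is one attempt and no reset: what is moved stays moved. The work goes in short steps, Python scripts to look and compute and a shell command to move; the robot and the scene stay as the last step left them, time stands still between calls to the robot, and variables do not carry over. Pictures are saved under pics/ and viewed, at most 12 in all, crops included, and the job is handed in when it is done.

```bash
mkdir -p pics; cat > h.py <<'E'
import numpy as np, cv2
from rig import state, imaging, env
def cam(n):
    d=imaging.read_camera(n); return d
def ray(d,u,v):
    T=np.array(d["camera_from_world"]);R=T[:3,:3];c=-R.T@T[:3,3]
    k=np.array([(u-d["cx"])/d["fx"],-(v-d["cy"])/d["fy"],-1.0])
    return c,R.T@k
def onz(d,u,v,z):
    c,r=ray(d,u,v); return c+r*(z-c[2])/r[2]
def proj(d,p):
    T=np.array(d["camera_from_world"]);q=T[:3,:3]@np.array(p)+T[:3,3]
    return d["cx"]+d["fx"]*q[0]/-q[2], d["cy"]-d["fy"]*q[1]/-q[2]
E
python3 - <<'E'
from h import *
for n in ["top","side"]:
    d=cam(n); cv2.imwrite(f"pics/{n}0.png",d["img"]); print(n,[k for k in d],d["fx"],d["cx"],d["cy"],ray(d,280,210))
s=state();print(s["clock"],s["eef_pos"],s["ee_rot"],s["width"])
E
```

```text
top ['img', 'fx', 'fy', 'cx', 'cy', 'camera_from_world'] 497.3640144196095 277.85553821859185 212.20122856205052 (array([0.43277025, 0.08146228, 1.58069685]), array([ 0.07968657, -0.02496163, -0.99652654]))
side ['img', 'fx', 'fy', 'cx', 'cy', 'camera_from_world'] 394.9327749191956 277.85912100688813 206.70777542655117 (array([-0.07494193, -0.58077194,  0.64725161]), array([ 0.59846374,  0.61593447, -0.51241072]))
0.1 [0.17440515 0.62571104 0.23051974] [ 1.35485572e-01  9.90779039e-01 -7.44644841e-04 -4.44794928e-05] 0.08573861896534961
```

View pics/top0.png

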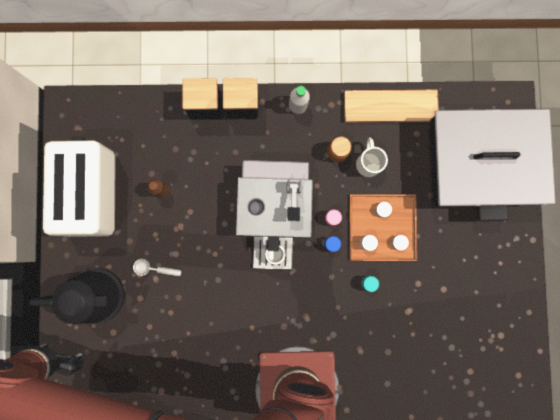

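View pics/side0.png

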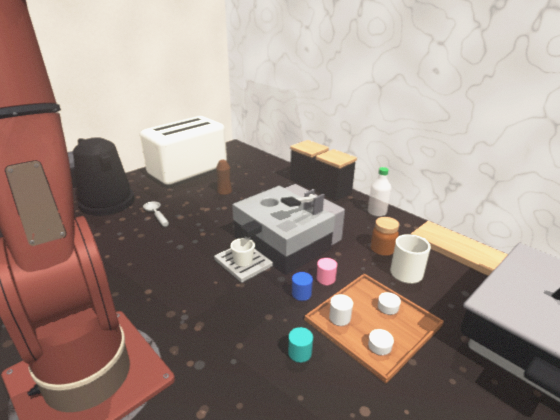

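The top view shows the machine at about (275,205), with the well at (257,207) and the lever pad at (294,213). The tray is at (383,228).

Candidates for the tall pod:
- **Bare metal pods on the tray (top view):** (384,209), (370,243) and (401,242). In the side view these are (389,303), (341,310) and (381,342).
- **Coloured pods, excluded:** pink (334,217), blue (333,244) and turquoise (371,284).

Side (341,310) is the visibly taller metal pod, so it should be top (370,243). I'll confirm that in one enlarged crop.

```bash
python3 - <<'E'
from h import *
t=cv2.imread("pics/top0.png");s=cv2.imread("pics/side0.png")
a=cv2.resize(t[150:280,230:425],None,fx=4,fy=4,interpolation=cv2.INTER_CUBIC)
cv2.imwrite("pics/c1.png",a)
b=cv2.resize(s[180:380,225:445],None,fx=2.9,fy=2.9,interpolation=cv2.INTER_CUBIC)
cv2.imwrite("pics/c2.png",b)
dt=cam("top");ds=cam("side")
for (u,v) in [(384,209),(370,243),(401,242)]:
    for z in (.055,.031):
        p=onz(dt,u,v,z); print(u,v,z,p.round(4),np.round(proj(ds,p),1))
E
```

```text
384 209 0.055 [ 0.553  -0.2784  0.055 ] [388.9 290.5]
384 209 0.031 [ 0.5549 -0.284   0.031 ] [389.9 299.6]
370 243 0.055 [ 0.4489 -0.2317  0.055 ] [342.1 302.7]
370 243 0.031 [ 0.4491 -0.2366  0.031 ] [343.  312.2]
401 242 0.055 [ 0.4504 -0.3275  0.055 ] [381.4 327.9]
401 242 0.031 [ 0.4506 -0.334   0.031 ] [382.6 338.3]
```

View pics/c1.png

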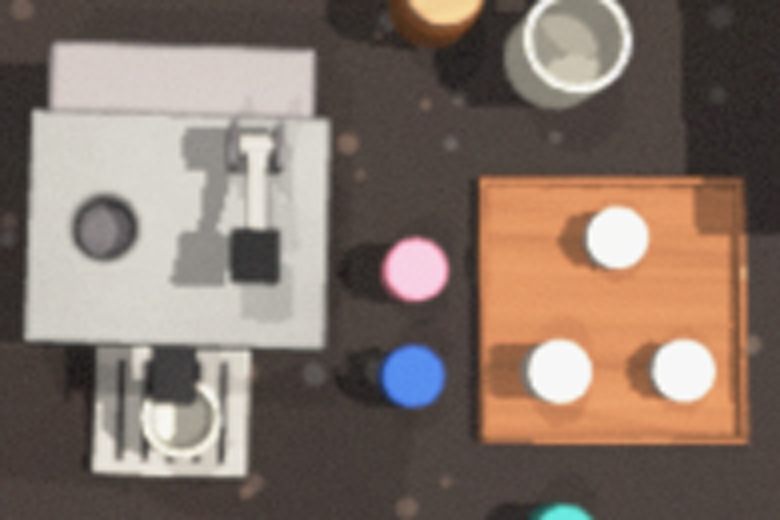

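View pics/c2.png

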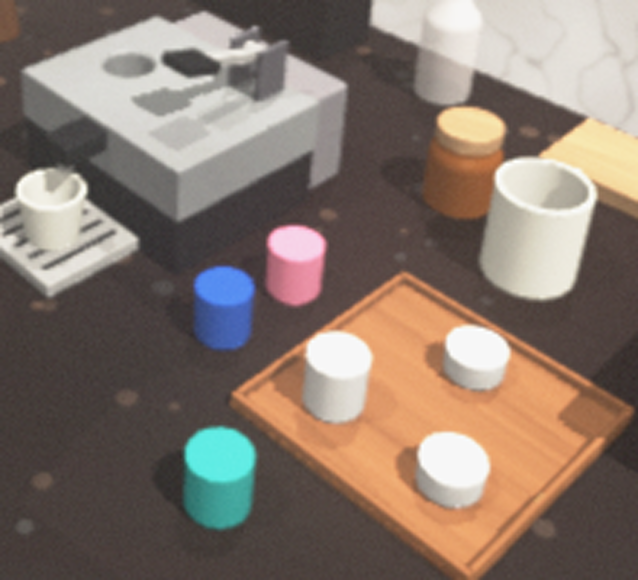

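Crop c2 confirms it: the tall metal pod is at crop (337,375), which is side (341,309). In top crop c1 it is at (559,371), which is top (370,243). The other two metal pods are short. In c1 the well is at (105,228), the lever pad at (255,256), and the machine's top corners are at (33,111), (330,119), (326,348) and (25,340). Next I'll measure these precisely.

```bash
python3 - <<'E'
from h import *
d=cam("top");im=d["img"]; 
def blob(mask,near):
    n,l,st,c=cv2.connectedComponentsWithStats(mask.astype(np.uint8))
    i=1+np.argmin(np.hypot(*(c[1:]-near).T)); return c[i],st[i]
f=cv2.resize(im,None,fx=4,fy=4,interpolation=cv2.INTER_CUBIC)
g=cv2.cvtColor(f,cv2.COLOR_BGR2GRAY)
q=lambda c:(np.array(c)-1.5)/4
m=(f.min(2)>190)
c,s=blob(m,(1480,971));p=q(c);print("pod",p,s,onz(d,*p,.055))
w=(g<150); 
roi=np.zeros_like(w);roi[780:870,980:1080]=1
c,s=blob(w&roi,(1025,828));p=q(c);print("well",p,s,onz(d,*p,.11))
roi[:]=0;roi[815:895,1140:1215]=1
c,s=blob((g<75)&roi,(1175,856));p=q(c);print("pad",p,s,onz(d,*p,.172))
C=np.array([[33,111],[330,119],[326,348],[25,340]])+[920,600]
P=np.array([onz(d,*q(c),.11) for c in C]);print(P,P.mean(0))
for a,b in((1,0),(2,3)):
    e=P[b]-P[a];print(np.linalg.norm(e),np.arctan2(-e[0],e[1]))
for a,b in((3,0),(2,1)):
    e=P[b]-P[a];print(np.linalg.norm(e),np.arctan2(e[1],e[0]))
# side well
d=cam("side");f=cv2.resize(d["img"],None,fx=4,fy=4,interpolation=cv2.INTER_CUBIC);g=cv2.cvtColor(f,cv2.COLOR_BGR2GRAY)
roi=np.zeros(g.shape,bool);roi[790:840,1035:1120]=1
c,s=blob((g<150)&roi,(1078,812));p=q(c);print("wellside",p,s,onz(d,*p,.11))
roi[:]=0;roi[1170:1275,1300:1430]=1
c,s=blob((f.min(2)>170)&roi,(1365,1220));print("podside",q(c),s)
E
```

```text
pod [369.5275522  242.39281571] [1449  941   62   62 3017] [ 0.45073767 -0.23029226  0.055     ]
well [255.73281596 206.43126386] [ 991  794   68   68 3608] [0.56207895 0.116433   0.11      ]
pad [293.20959716 213.59028436] [1152  831   45   51 2110] [0.5346131  0.00880122 0.172     ]
[[ 0.64969847  0.16840267  0.11      ]
 [ 0.64062039 -0.05284312  0.11      ]
 [ 0.46996028 -0.04614307  0.11      ]
 [ 0.47944745  0.1761002   0.11      ]] [0.55993165 0.06137917 0.11      ]
0.22143195378522373 -0.04100864497396423
0.22244567040066074 -0.0426623347289232
0.17042493814736767 -0.04518206789651637
0.17079157720890434 -0.03923947497515796
wellside [272.17989865 202.21537162] [1070  798   43   26  888] [0.56573422 0.1097331  0.11      ]
podside [342.09309608 305.50740495] [1322 1177   92   98 6786]
```

```bash
cat >> h.py <<'E'
from scipy.spatial.transform import Rotation as Ro
def to(x,y,z):
    s=state();R=Ro.from_quat(s["ee_rot"]).as_matrix();d=R.T@(np.array([x,y,z])-s["eef_pos"])
    print("tool delta",d.round(4),"rows",np.ceil(np.linalg.norm(d)/.04),"pos",s["eef_pos"].round(4),"z'",R[:,2].round(3),"y'",R[:,1].round(3),"F",np.round(s["wrist_force"],1),"t",s["clock"])
E
r="-0.034 -0.017 -0.004 0 0 0 0.085";q="";python3 -m pendant '-0.034 -0.017 -0.004 0 0 0 0.085;-0.034 -0.017 -0.004 0 0 0 0.085;-0.034 -0.017 -0.004 0 0 0 0.085;-0.034 -0.017 -0.004 0 0 0 0.085;-0.034 -0.017 -0.004 0 0 0 0.085;-0.034 -0.017 -0.004 0 0 0 0.085;-0.034 -0.017 -0.004 0 0 0 0.085;-0.034 -0.017 -0.004 0 0 0 0.085;-0.016 -0.035 0 0 0 0 0.085;-0.016 -0.035 0 0 0 0 0.085;-0.016 -0.035 0 0 0 0 0.085;-0.016 -0.035 0 0 0 0 0.085;-0.016 -0.035 0 0 0 0 0.085;-0.016 -0.035 0 0 0 0 0.085;-0.016 -0.035 0 0 0 0 0.085;-0.016 -0.035 0 0 0 0 0.085;-0.016 -0.035 0 0 0 0 0.085;-0.016 -0.035 0 0 0 0 0.085;-0.016 -0.035 0 0 0 0 0.085'
python3 -c "
from h import *
to(.4507,-.2303,.16);print(state()['width'])"
```

```text
clock: 1.88
eef_pos: [0.466, 0.002, 0.2636]
ee_rot: [0.135, 0.991, 0.0, 0.0]
wrist_force: [0.6, -0.3, -0.1]
width: 0.0853
finger_force: 0.0
tool delta [-0.0476 -0.228   0.1034] rows 7.0 pos [0.466  0.002  0.2636] z' [ 0.001  0.001 -1.   ] y' [0.268 0.963 0.001] F [ 0.6 -0.3 -0.1] t 1.8833
0.08528935177042613
```

```bash
python3 -m pendant '-0.008 -0.038 0 0 0 0 0.085;-0.008 -0.038 0 0 0 0 0.085;-0.008 -0.038 0.01 0 0 0 0.085;-0.008 -0.038 0.02 0 0 0 0.085;-0.008 -0.038 0.02 0 0 0 0.085;-0.0076 -0.038 0.03 0 0 0 0.085;0 0 0.023 0 0 0 0.085;0 0 0 0 0 0 0.085;0 0 0 0 0 0 0.085'
python3 -c "
from h import *
to(.4507,-.2303,.033)
d=cam('wrist');cv2.imwrite('pics/w1.png',d['img']);print(proj(d,[.4507,-.2303,.055]))
"
```

```text
clock: 2.63
eef_pos: [0.4508, -0.2188, 0.1663]
ee_rot: [0.136, 0.991, -0.0, -0.001]
wrist_force: [1.2, -0.5, -0.5]
width: 0.0847
finger_force: 0.0
tool delta [-0.0033 -0.011   0.1333] rows 4.0 pos [ 0.4508 -0.2188  0.1663] z' [-0.002 -0.    -1.   ] y' [ 0.269  0.963 -0.001] F [ 1.2 -0.5 -0.5] t 2.6333
(np.float64(262.51502873856157), np.float64(209.5657528478885))
```

View pics/w1.png

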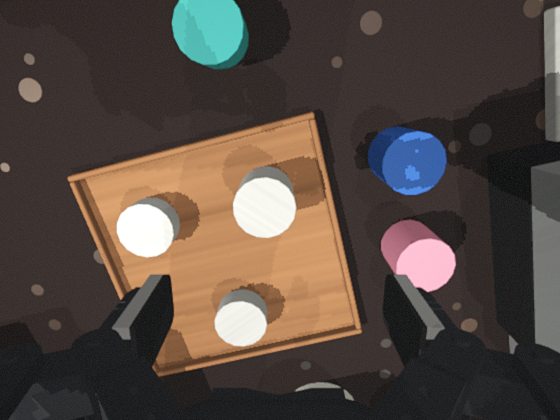

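The wrist view shows the tall pod's top centred near (265,206), against a predicted (262.5,209.6), so the estimate is good. I'll refine it, then descend.

```bash
python3 - <<'E'
from h import *
d=cam('wrist');print(onz(d,265,206,.055).round(4),onz(d,262.5,209.6,.055).round(4))
to(.4507,-.2303,.033)
E
```

```text
[ 0.4501 -0.2276  0.055 ] [ 0.4523 -0.2301  0.055 ]
tool delta [-0.0014 -0.012   0.1349] rows 4.0 pos [ 0.4524 -0.2183  0.1679] z' [ 0.001 -0.    -1.   ] y' [0.267 0.964 0.   ] F [ 0.3 -0.7  0.4] t 2.7333
```

```bash
python3 -m pendant '-0.0015 -0.0105 0.02 0 0 0 0.085;0 0 0.035 0 0 0 0.085;0 0 0.035 0 0 0 0.085;0 0 0.03 0 0 0 0.085;0 0 0.016 0 0 0 0.085;0 0 0 0 0 0 0.085;0 0 0 0 0 0 0.085' 30
python3 -c "
from h import *
to(.4503,-.2292,.031);to(.4503,-.2292,.031)"
```

```text
clock: 3.32
eef_pos: [0.451, -0.229, 0.0316]
ee_rot: [0.135, 0.991, 0.0, 0.0]
wrist_force: [1.0, 0.5, 1.3]
width: 0.0846
finger_force: 0.0
tool delta [ 0.0006 -0.0004  0.0006] rows 1.0 pos [ 0.451  -0.229   0.0316] z' [ 0.  0. -1.] y' [0.267 0.964 0.   ] F [1.  0.5 1.3] t 3.3167
tool delta [ 0.0006 -0.0004  0.0006] rows 1.0 pos [ 0.451  -0.229   0.0316] z' [ 0.  0. -1.] y' [0.267 0.964 0.   ] F [1.  0.5 1.3] t 3.3167
```

```bash
python3 -m pendant '0 0 0 0 0 0 0.03;0 0 0 0 0 0 0.03;0 0 0 0 0 0 0.03;0 0 0 0 0 0 0.03;0 0 0 0 0 0 0.03;0 0 0 0 0 0 0.03;0 0 0 0 0 0 0.03;0 0 0 0 0 0 0.03' 30
python3 -c "
from h import *
to(.4503,-.2292,.031)"
```

```text
clock: 3.98
eef_pos: [0.4513, -0.2296, 0.0322]
ee_rot: [0.135, 0.991, 0.0, 0.001]
wrist_force: [-2.1, 1.7, 12.2]
width: 0.0451
finger_force: 29.1
tool delta [0.001  0.0001 0.0012] rows 1.0 pos [ 0.4513 -0.2296  0.0322] z' [ 0.002  0.001 -1.   ] y' [0.268 0.963 0.001] F [-2.1  1.7 12.2] t 3.9833
```

```bash
python3 -m pendant '0 0 -0.02 0 0 0 0.03;0 0 -0.04 0 0 0 0.03;0 0 -0.04 0 0 0 0.03;0 0 -0.04 0 0 0 0.03;0 0 -0.04 0 0 0 0.03;0 0 -0.04 0 0 0 0.03;-0.001 0.036 0 0 0 0 0.03;-0.001 0.036 0 0 0 0 0.03;-0.001 0.036 0 0 0 0 0.03;-0.001 0.036 0 0 0 0 0.03;-0.001 0.036 0 0 0 0 0.03;-0.001 0.036 0 0 0 0 0.03;-0.001 0.036 0 0 0 0 0.03;-0.001 0.036 0 0 0 0 0.03;-0.001 0.036 0 0 0 0 0.03;-0.001 0.036 0 0 0 0 0.03'
python3 -m pendant '0 0 0 0 0 0 0.03;0 0 0 0 0 0 0.03'
python3 - <<'E'
from h import *
print(state()["width"],state()["finger_force"])
to(.562,.1163,.18)
d=cam('wrist');im=d["img"].copy();p=state()["eef_pos"]
print(proj(d,p),proj(d,[.562,.1163,.11]));cv2.imwrite('pics/w2.png',im)
E
```

```text
clock: 5.32
eef_pos: [0.5567, 0.1162, 0.2514]
ee_rot: [0.136, 0.991, 0.0, 0.0]
wrist_force: [0.0, 0.1, -1.1]
width: 0.0447
finger_force: 31.2
clock: 5.48
eef_pos: [0.5563, 0.1169, 0.2506]
ee_rot: [0.133, 0.991, -0.0, -0.0]
wrist_force: [-0.0, -0.4, -0.5]
width: 0.045
finger_force: 31.2
0.04500821436264608 31.16112783551216
tool delta [-0.0056  0.001   0.0706] rows 2.0 pos [0.5563 0.1169 0.2506] z' [-0.    -0.001 -1.   ] y' [ 0.265  0.964 -0.001] F [-0.  -0.4 -0.5] t 5.4833
(np.float64(272.28773362878593), np.float64(280.84454868521686)) (np.float64(278.9123747261382), np.float64(201.37469180014048))
```

View pics/w2.png

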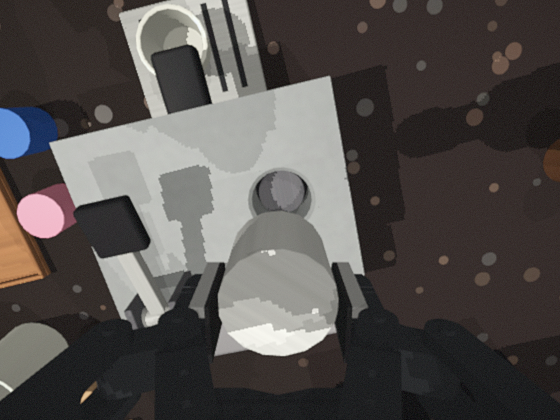

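The wrist view shows the pod held upright with its top near (277,305). The well mouth is at about (281,198), against a predicted (279,201). I'll check the offsets numerically.

```bash
python3 - <<'E'
from h import *
d=cam('wrist')
print(onz(d,281,198,.11),onz(d,278.9,201.4,.11))
g=cv2.resize(cv2.cvtColor(d["img"],cv2.COLOR_BGR2GRAY),None,fx=4,fy=4,interpolation=cv2.INTER_CUBIC)
# pod top rim (farther-from-camera rows): bottom edge = well ring upper half
# ring extents: scan row 198 and column 281 for dark<->light
r=g[int(190*4),235*4:330*4];print("row190",[235+i/4 for i in np.where(np.abs(np.diff((r>150).astype(int))))[0]])
c=g[150*4:215*4,281*4];print("col281",[150+i/4 for i in np.where(np.abs(np.diff((c>150).astype(int))))[0]])
to(.562,.1163,.18)
# held-pod bottom & top expected silhouettes
p=state()["eef_pos"]
for dz in(.0235,-.0265):print(proj(d,p+[0,0,dz]),d["fx"])
E
```

```text
[0.55980518 0.11646115 0.11      ] [0.56210896 0.11406696 0.11      ]
row190 [np.float64(252.25), np.float64(312.5)]
col281 [np.float64(169.0)]
tool delta [-0.0047  0.0042  0.071 ] rows 2.0 pos [0.5564 0.1136 0.251 ] z' [ 0. -0. -1.] y' [ 0.269  0.963 -0.   ] F [-0.  -0.3  0.3] t 5.5833
(np.float64(273.9149136609764), np.float64(310.87251852194504)) 363.9045757081634
(np.float64(275.1308198736025), np.float64(254.70106656714736)) 363.9045757081634
```

```bash
python3 -m pendant '-0.0043 0.003 0.02 0 0 0 0.03;0 0 0.035 0 0 0 0.03;0 0 0.035 0 0 0 0.03;0 0 0.015 0 0 0 0.03;0 0 0 0 0 0 0.03;0 0 0 0 0 0 0.03'
python3 - <<'E'
from h import *
to(.562,.1163,.13)
d=cam('side');cv2.imwrite('pics/s1.png',cv2.resize(d['img'][140:260,200:360],None,fx=4,fy=4,interpolation=cv2.INTER_CUBIC))
E
```

```text
clock: 6.08
eef_pos: [0.5612, 0.1148, 0.1461]
ee_rot: [0.137, 0.991, -0.0, -0.0]
wrist_force: [-0.6, -0.1, 0.6]
width: 0.0449
finger_force: 31.2
tool delta [-0.0004  0.0017  0.0161] rows 1.0 pos [0.5612 0.1148 0.1461] z' [-0. -0. -1.] y' [ 0.27   0.963 -0.001] F [-0.6 -0.1  0.6] t 6.0833
```

View pics/s1.png

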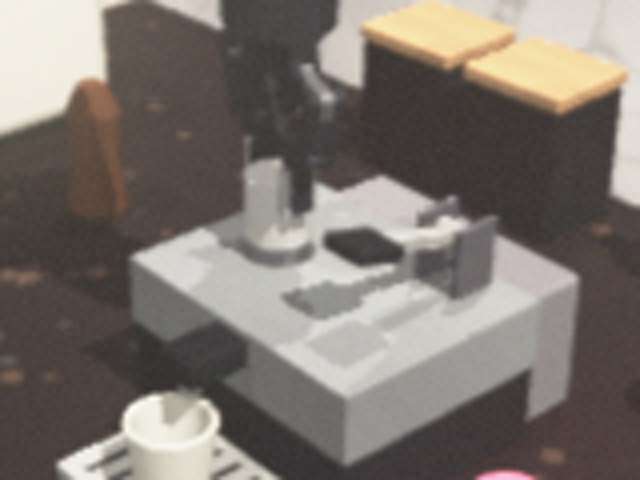

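The side crop shows the pod upright, directly above the well at crop (278,245). I'll lower it gently.

```bash
python3 -m pendant '0 0 0.005 0 0 0 0.03;0 0 0.004 0 0 0 0.03;0 0 0.004 0 0 0 0.03;0 0 0.003 0 0 0 0.03;0 0 0 0 0 0 0.03'
python3 -c "
from h import *
to(.562,.1163,.115)"
```

```text
clock: 6.55
eef_pos: [0.5617, 0.1167, 0.1295]
ee_rot: [0.135, 0.991, 0.0, 0.0]
wrist_force: [2.3, 2.2, -2.9]
width: 0.0453
finger_force: 31.1
tool delta [-0.0004 -0.0004  0.0145] rows 1.0 pos [0.5617 0.1167 0.1295] z' [ 0.001  0.001 -1.   ] y' [0.268 0.963 0.001] F [ 2.3  2.2 -2.9] t 6.55
```

```bash
python3 -m pendant '0 0 0.004 0 0 0 0.03;0 0 0.004 0 0 0 0.03;0 0 0 0 0 0 0.03'; python3 -m pendant '0 0 0.004 0 0 0 0.03;0 0 0.003 0 0 0 0.03;0 0 0 0 0 0 0.03'
```

```text
clock: 6.8
eef_pos: [0.5617, 0.1168, 0.1213]
ee_rot: [0.135, 0.991, 0.0, 0.0]
wrist_force: [3.8, 3.1, -2.4]
width: 0.045
finger_force: 31.2
clock: 7.05
eef_pos: [0.5618, 0.1168, 0.1144]
ee_rot: [0.135, 0.991, 0.0, 0.0]
wrist_force: [5.0, 5.2, -1.1]
width: 0.0447
finger_force: 31.3
```

```bash
python3 -m pendant '-0.0007 0.0013 0 0 0 0 0.03;0 0 0 0 0 0 0.03;0 0 0 0 0 0 0.05;0 0 0 0 0 0 0.06;0 0 0 0 0 0 0.06;0 0 0 0 0 0 0.06;0 0 0 0 0 0 0.06'; python3 -m pendant '0 0 -0.02 0 0 0 0.06;0 0 -0.03 0 0 0 0.06;0 0 -0.03 0 0 0 0.06;0 0 0 0 0 0 0;0 0 0 0 0 0 0;0 0 0 0 0 0 0;0 0 0 0 0 0 0;0 0 0 0 0 0 0'
python3 - <<'E'
from h import *
to(.562,.1163,.137)
d=cam('wrist');cv2.imwrite('pics/w3.png',d['img'])
E
```

```text
clock: 7.63
eef_pos: [0.5622, 0.1171, 0.1146]
ee_rot: [0.136, 0.991, -0.0, -0.0]
wrist_force: [-0.4, -1.0, 0.1]
width: 0.0603
finger_force: 0.0
clock: 8.3
eef_pos: [0.5617, 0.1171, 0.1935]
ee_rot: [0.135, 0.991, -0.001, -0.001]
wrist_force: [-0.0, 0.5, -0.5]
width: 0.0006
finger_force: 0.0
tool delta [-0.0006 -0.0006  0.0565] rows 2.0 pos [0.5617 0.1171 0.1935] z' [-0.002 -0.001 -1.   ] y' [ 0.268  0.963 -0.001] F [-0.   0.5 -0.5] t 8.3
```

View pics/w3.png

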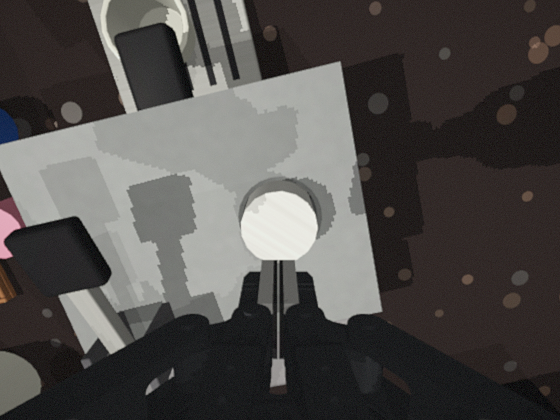

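The wrist view shows the pod standing in the well with its top at (279,227). The shut fingers are above it. I'll press it down.

```bash
python3 -m pendant '0 0 0.03 0 0 0 0;0 0 0.022 0 0 0 0;0 0 0 0 0 0 0' 60; python3 -m pendant '0 0 0.004 0 0 0 0;0 0 0.004 0 0 0 0;0 0 0.004 0 0 0 0;0 0 0 0 0 0 0'
```

```text
clock: 8.6
eef_pos: [0.5595, 0.1168, 0.1381]
ee_rot: [0.135, 0.991, -0.002, -0.003]
wrist_force: [-0.7, -0.2, -0.7]
width: 0.0002
finger_force: 0.0
clock: 8.93
eef_pos: [0.5629, 0.1174, 0.1311]
ee_rot: [0.136, 0.991, 0.0, 0.001]
wrist_force: [0.6, 0.7, 0.8]
width: -0.0001
finger_force: 0.0
```

```bash
python3 -m pendant '0 0 0.003 0 0 0 0;0 0 0.003 0 0 0 0;0 0 0.003 0 0 0 0;0 0 0 0 0 0 0'; python3 -m pendant '0 0 0.003 0 0 0 0;0 0 0.003 0 0 0 0;0 0 0 0 0 0 0'
```

```text
clock: 9.27
eef_pos: [0.5629, 0.1174, 0.1224]
ee_rot: [0.136, 0.991, 0.0, 0.001]
wrist_force: [0.9, 0.1, 0.6]
width: 0.0001
finger_force: 0.4
clock: 9.52
eef_pos: [0.5629, 0.1174, 0.1162]
ee_rot: [0.135, 0.991, 0.0, 0.001]
wrist_force: [0.0, -0.1, 1.6]
width: 0.0003
finger_force: 0.6
```

No resistance yet, although the pod should stand at 132 mm, so I'll look.

```bash
python3 - <<'E'
from h import *
d=cam('side');a=cv2.resize(d['img'][160:240,220:330],None,fx=4.5,fy=4.5,interpolation=cv2.INTER_CUBIC)
w=cam('wrist');b=w['img'][150:330,180:400]
b=cv2.resize(b,None,fx=1.35,fy=2,interpolation=cv2.INTER_CUBIC)[:360]
cv2.imwrite('pics/m1.png',np.hstack([a,b])); print(a.shape,b.shape)
E
```

```text
(360, 495, 3) (360, 297, 3)
```

View pics/m1.png

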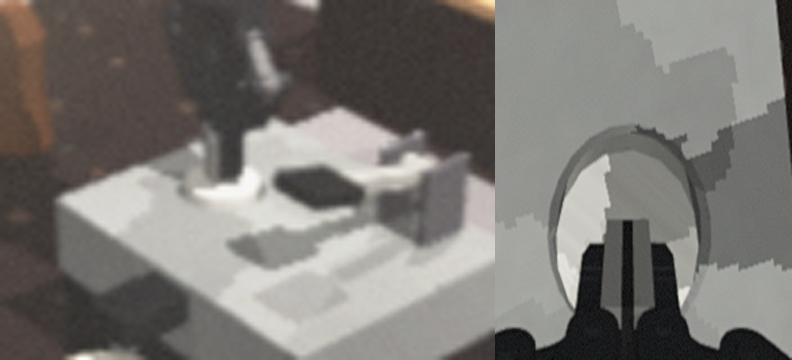

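The crops show the fingertips on the pod, which is now only slightly proud. The piston has been sliding, and the force drops off at each pause. I'll continue to the stop.

```bash
python3 -m pendant '0 0 0.003 0 0 0 0;0 0 0.002 0 0 0 0'; python3 -m pendant '0 0 0.0015 0 0 0 0;0 0 0.0015 0 0 0 0';python3 -m pendant '0 0 0.001 0 0 0 0;0 0 0 0 0 0 0'
```

```text
clock: 9.78
eef_pos: [0.563, 0.1174, 0.1114]
ee_rot: [0.135, 0.991, 0.0, 0.001]
wrist_force: [-0.5, 0.2, 8.3]
width: 0.0
finger_force: 3.4
clock: 9.95
eef_pos: [0.5636, 0.1175, 0.11]
ee_rot: [0.136, 0.991, 0.001, 0.001]
wrist_force: [-9.3, -1.2, 36.2]
width: 0.0002
finger_force: 18.3
clock: 10.12
eef_pos: [0.5638, 0.1175, 0.1101]
ee_rot: [0.136, 0.991, 0.001, 0.001]
wrist_force: [-9.0, -1.7, 31.4]
width: 0.0001
finger_force: 15.8
```

The pod hit the firm stop at z = 0.110, so it is flush. Next I'll lift and move over the lever pad.

```bash
python3 -m pendant '0 0 -0.02 0 0 0 0;0 0 -0.04 0 0 0 0;0 0 -0.04 0 0 0 0;0 -0.038 0 0 0 0 0;0 -0.038 0 0 0 0 0;0 -0.038 0 0 0 0 0;0 0 0 0 0 0 0;0 0 0 0 0 0 0'
python3 - <<'E'
from h import *
to(.533,.0078,.175)
d=cam('side');w=cam('wrist')
a=cv2.resize(d['img'][160:250,220:350],None,fx=3.5,fy=3.5,interpolation=cv2.INTER_CUBIC)
b=cv2.resize(w['img'],(420,315)); cv2.imwrite('pics/m2.png',np.hstack([a[:315],b]));print(a.shape)
E
```

```text
clock: 10.78
eef_pos: [0.5312, 0.0051, 0.207]
ee_rot: [0.138, 0.99, 0.0, 0.0]
wrist_force: [1.0, 0.9, -0.4]
width: -0.0001
finger_force: 0.0
tool delta [-0.001  0.003  0.032] rows 1.0 pos [0.5312 0.0051 0.207 ] z' [ 0.     0.001 -1.   ] y' [0.273 0.962 0.001] F [ 1.   0.9 -0.4] t 10.7833
(315, 455, 3)
```

```bash
python3 -c "
import cv2;a=cv2.imread('pics/m2.png');cv2.imwrite('pics/m2b.png',cv2.resize(a,(800,int(a.shape[0]*800/a.shape[1]))))"
```

```text
(no output)
```

View pics/m2b.png

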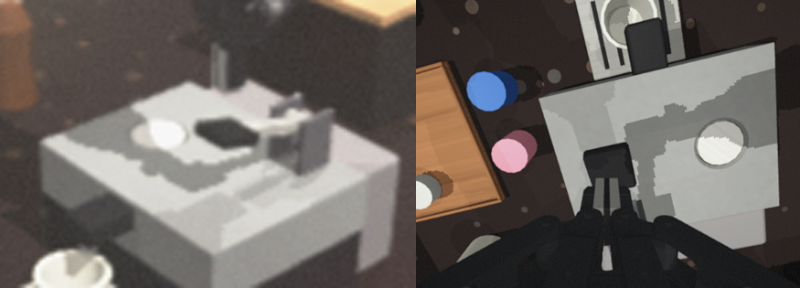

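Both views show the pod flush in the well, at (163,133) in the left panel and (722,142) in the right. The fingertips are over the lever pad, and the lever is still up. I'll press in small steps down to z = 0.151.

```bash
python3 -m pendant '-0.001 0.0025 0.015 0 0 0 0;0 0 0.014 0 0 0 0;0 0 0 0 0 0 0'; python3 -m pendant '0 0 0.004 0 0 0 0;0 0 0.004 0 0 0 0;0 0 0.004 0 0 0 0;0 0 0.002 0 0 0 0;0 0 0 0 0 0 0;0 0 0 0 0 0 0'
python3 -c "
from h import *
to(.533,.0078,.151)"
```

```text
clock: 11.13
eef_pos: [0.5326, 0.0113, 0.1753]
ee_rot: [0.134, 0.991, -0.001, -0.001]
wrist_force: [0.3, 0.4, -0.9]
width: 0.0001
finger_force: 0.0
clock: 11.63
eef_pos: [0.5335, 0.0099, 0.1639]
ee_rot: [0.135, 0.991, 0.0, 0.0]
wrist_force: [-2.4, 1.8, 4.7]
width: 0.0001
finger_force: 2.0
tool delta [-0.0001 -0.0022  0.0129] rows 1.0 pos [0.5335 0.0099 0.1639] z' [ 0.  0. -1.] y' [0.268 0.963 0.   ] F [-2.4  1.8  4.7] t 11.6333
```

```bash
python3 -m pendant '0 0 0.003 0 0 0 0;0 0 0.003 0 0 0 0;0 0 0.003 0 0 0 0;0 0 0.002 0 0 0 0;0 0 0 0 0 0 0;0 0 0 0 0 0 0;0 0 0 0 0 0 0'
python3 -c "
from h import *
to(.533,.0078,.151)"
```

```text
clock: 12.22
eef_pos: [0.5331, 0.0096, 0.1529]
ee_rot: [0.136, 0.991, 0.0, -0.0]
wrist_force: [-4.3, 2.0, 6.2]
width: -0.0004
finger_force: 2.9
tool delta [-0.0004 -0.0018  0.0019] rows 1.0 pos [0.5331 0.0096 0.1529] z' [-0.001  0.    -1.   ] y' [0.269 0.963 0.   ] F [-4.3  2.   6.2] t 12.2167
```

```bash
python3 -m pendant '0 0 0.0018 0 0 0 0;0 0 0 0 0 0 0;0 0 0 0 0 0 0;0 0 0 0 0 0 0'; python3 -m pendant '0 0 0 0 0 0 0;0 0 0 0 0 0 0;0 0 0 0 0 0 0'
python3 - <<'E'
from h import *
d=cam('side');to(.533,.0078,.151)
# press pad top edges etc.
a=cv2.resize(d['img'][165:235,250:345],None,fx=8,fy=8,interpolation=cv2.INTER_CUBIC)
for p,c in(((.533,.0078,.151),(0,0,255)),):
    pass
cv2.imwrite('pics/f.png',a)
E
```

```text
clock: 12.55
eef_pos: [0.5332, 0.0096, 0.1512]
ee_rot: [0.136, 0.991, 0.0, -0.0]
wrist_force: [-3.2, 1.9, 6.1]
width: 0.0002
finger_force: 3.2
clock: 12.8
eef_pos: [0.5332, 0.0096, 0.1513]
ee_rot: [0.136, 0.991, 0.0, -0.0]
wrist_force: [-4.7, 1.3, 5.9]
width: 0.0
finger_force: 3.2
tool delta [-0.0003 -0.0018  0.0002] rows 1.0 pos [0.5332 0.0096 0.1512] z' [-0.  0. -1.] y' [0.269 0.963 0.   ] F [-4.   0.1  6.2] t 12.85
```

View pics/f.png

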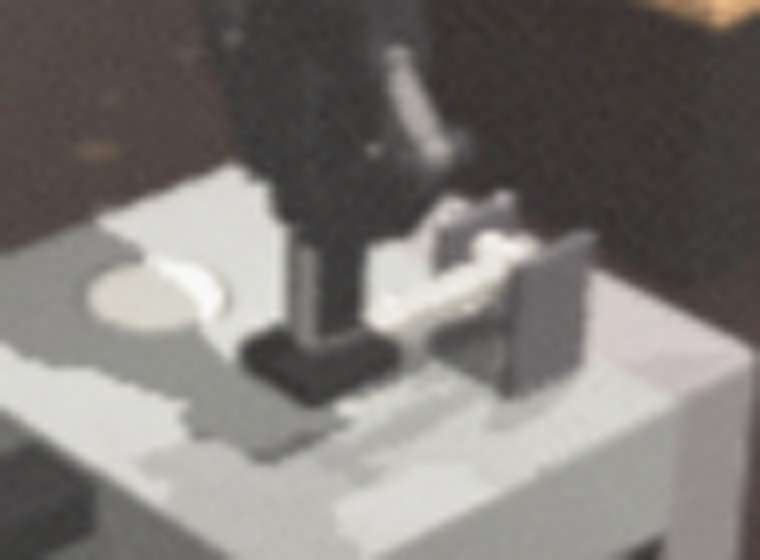

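The crop shows the pod flush at (155,295). The fingertips hold the pad at (320,360), and the lever arm runs parallel to the machine's top edge, so it is level. The measured tip height is 0.151 m at about 6.2 N, close to the half-way figure, so I'm handing in.

```bash
python3 -c "
from rig import env
print(env.close_job())"
```

```text
the job is handed in; nothing more can be done
None
```

The tall pod is pressed flush in the well, the fingertips are holding the brew lever level at half-way, and the job was handed in at about 13 s; no verdict came back.

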